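# Start a timed ball run through the release guard

### The job

Start a timed run on the ball runway with the gripper's fingertips: first press the data logger's round start key fully in and let it go, then reach down through the window in the guard and press the release lever's pad down until the steel ball is let go and rolls to the end stop, and draw back so that the lever springs up. Do not touch the guard (a knock spoils the timing), do not touch or lift the ball, and leave the other things on the bench where they are.

Things in the scene. Friction and masses are not known exactly. Their poses are not given: they have to be found in the camera images.
- runway: fixed ball runway for timing experiments, some 130 mm wide and 580 mm long: aluminium beam on cross feet, carrying a sloping aluminium V-track with two black light gates over it (highest point 160 mm) and, at the high end, the release with its guard. Origin: on the table, straight below the centre of the guard's window. z up; the track runs downhill along -y, to a rubber end stop. A ball at rest on the stop has its centre at y = -0.468, z = 0.063 m of this frame (x = 0).
- guard: fixed guard over the release: level grey sheet-steel top plate 150 x 150 mm, 3 mm thick, with a square window 90 x 90 mm (30 mm of steel all round), on four posts with clear plastic panels on three sides. Origin: centre of the window, in the plane of the plate's upper face, 174 mm above the table. x, y parallel to the window's edges.
- lever_pad: black ribbed pad of the release lever, 44 x 34 mm (x, y), 6 mm thick, inside the guard straight below the centre of the window. Origin: centre of its upper face; at rest 22 mm below the guard's upper face (152 mm above the table). It tilts with the lever.
- lever (a joint): turn of the release lever, rad: 0 at rest, 0.32 fully pressed. A see-saw: the pad is pressed straight down (about 16 mm at its centre for the full stroke; the pivot lies 50 mm from the pad's centre towards -y of the runway), which lifts a finger at the other end from in front of the ball. The ball passes from about 0.22 rad on and needs about half a second to roll clear. A spring returns the lever: about 2.5 N at the pad to start, 5 N at the full stroke.
- ball: steel ball, 25 mm diameter, 64 g, loose, waiting in the top of the V-track against the lever's finger, just outside the guard (95 mm from the window's centre towards -y of the runway), centre 120 mm above the table. Origin: its centre. Once let go it rolls to the end stop in under 2 s, bounces a little and settles.
- logger: fixed black data logger with a white face and dark screen, lying flat, 100 x 150 mm (x, y), top 32 mm above the table. Origin: centre of the underside. Its one round key, grey, 25 mm across, stands 24 mm from the middle towards -x; the two small oblong keys are not used.
- start_key_top (a point): centre of the upper face of the logger's round start key, 43 mm above the table when up. Pressed straight down.
- start_key (a joint): travel of the start key, m: 0 up, 0.005 fully down. Sprung: 1.4 N to start, about 4.2 N fully down.
- calculator: grey pocket calculator lying flat, 85 x 150 x 16 mm, many small keys, loose; a bystander. Origin: centre of its underside
- eraser: white eraser with a paper sleeve, 22 x 55 x 12 mm, loose; a bystander. Origin: centre of its underside
- pencil: wooden pencil lying flat, 8 mm thick, 170 mm long, loose; a bystander. Origin: centre of its underside
- brass_mass: brass laboratory mass with a knob on top, 38 mm diameter, 44 mm tall, loose; a bystander. Origin: centre of its underside
- reagent_jar: amber glass jar with a black cap, 56 mm diameter, 120 mm tall, loose; a bystander. Origin: centre of its underside
- mouse: black computer mouse, 98 x 58 x 26 mm, loose; a bystander. Origin: centre of its underside
Mind the look-alikes: they are no part of the job. What is shaped like the logger but purple is not meant.

How it is judged:
By the outcome, as a careful person would: the job done as asked, in the order asked, and still so for the second after the job is handed in, with the robot touching nothing.
It also fails if it takes over 48 s, if anything falls off the work surface, if the arm or the gripper's body presses on something with over 40 N, if the wrist force passes 120 N, or if a joint passes its speed limit or range.

### The arm

A 6-joint arm with a two-finger parallel gripper is mounted at the origin on the work surface. World frame = base frame: x ahead of the robot, y to its left, z up, the work surface at z = 0. Lengths are in m, angles in degrees, forces in N, time in s.
With the tool pointing down it reaches from about 0.375 to 0.9 m from the base axis. Payload 3.1 kg.
Tool frame: the origin (TCP) lies at the very end of the fingers, on their centre line; the grasp point (between the pads) lies 19 mm behind it (bot.grip_point_offset is the distance from the TCP to the grasp point, in m); z points along the fingers, x is the direction in which the jaws open and shut, and the axes are right-handed (so a half turn about z gives the same grasp; the last joint's range is limited). The gripper opens to 87 mm and grips with 3 to 60 N. Pads are 19 mm wide; open, the fingers measure 117 mm over their backs; the gripper's body (75 mm by 190 mm) begins 51 mm behind the grasp point.
Start: joints at [54.861, 30.224, 82.088, -0, 67.689, -10.227], TCP at [0.263, 0.567, 0.223] pointing down, gripper open.
Joint ranges: [-176.69, 176.69], [-43.24, 126.21], [12.49, 139.97], [-82, 262], [0, 151.66], [-163.58, 163.58]. Speed limits (degrees/s): [159.86, 159.86, 180, 180, 180, 180].

### API

Orientations are given as a 3x3 rotation matrix whose columns are the frame's x, y, z axes.
In Python, from rig import bot, capture, recognise, place_of gives the robot as it stands.
- The arm moves only by the tool send_rows, never from a script. Its argument "motion" is a list of rows, each a list of 2 entries, a list of its own where there are three numbers: the shift along the tool's x, y, z in mm, then the turn about the tool's z in rad. A call has exactly 5 rows; each row shifts and turns the pose as measured when the row begins, along the tool's axes as they then stand; what a row does not reach is not made up. A row lasts 1/12 s, in which the tool goes at most 41.7 mm and 7.16 degrees, less where a joint would pass 70% of its speed; a pose out of reach is approached as far as the arm can. A call with a gripper value outside its range is refused whole. "gripper" is the closure, from 0 (fully open) to 1 (shut), set as the call begins (left out, the last holds). The fingers move at their own pace and stop on an object; the grip force is fixed at half the most. Time passes only in rows, so rows that do not move let the fingers close, or fill a call up. It gives the time, the measured TCP pose, the force and the opening at its end, in the units of the state.
- bot.read_state(): the state, without advancing time (a new reading comes with each control period).
- capture(name): name is "side" or "top"; returns a dict with "image" (384x512x3 uint8, blue, green, red), "fx", "fy", "cx", "cy" (pixels), "dist_coeffs" ([k1, k2, p1, p2, k3] as OpenCV has them; the pictures are not rectified), "rvec" (rotation vector, rad) and "tvec" (3), from world to camera coordinates, as OpenCV has them. Camera axes: x right, y down, z forward; pixel columns grow to the right and rows downward; lengths in m; the calibration is good to about 2 mm. A picture is of the moment at which its call begins. There is no depth.
- bot.hand_in(): hands the job in, once; it reports no verdict.
Trained networks look in the newest picture that a camera, given by its name, has taken for a name from the list of things; names that differ only in an ending like _2 or _b are one class to them, and where a whole thing is asked for, a point or a joint stands for the part that bears it (a point fixed in the world has none). Each returns a list of dicts, best first, with "p" (0 to 1); they miss things now and then, are a little off and sometimes report something else, mostly with a low value. They report only what shows in the picture. A call takes as long as a camera call. They do not tell look-alikes from the thing itself.
- recognise(camera, target): "xy" ([column, row] in pixels, amid what is visible of it).
- place_of(camera, target): "xy" ([column, row] in pixels: a listed point, or the origin of a listed thing).
The state is a dict: "time_s": time; "joint_positions": joint angles; "qvel": joint speeds; "tau": joint torques, N m; "position": TCP position; "tcp_rot": TCP orientation; "force": force on the tool from outside, world axes, zero at the start; "moment": the same for the moment, N m; "opening": opening from 0.0 (shut) to 1.0 (fully open).
Only numpy, scipy, OpenCV 4.12 (cv2) and the standard library are available. Lean on these libraries where they do the work, as an engineer would, in place of code of your own. Each camera call takes 0.05 s, during which the arm holds its last target.

## Working session

There is one attempt and no reset: what is moved stays moved. The work goes in short steps, Python scripts to look and compute and a tool call to move; the robot and the scene stay as the last step left them, time stands still between calls to the robot, and variables do not carry over. Pictures are saved under pics/ and viewed, and the job is handed in when it is done.

Besides the shell and the picture viewer there is one more tool, called as a command line: name --argument value ..., lists and objects as JSON in quotes. send_rows: Moves the arm, as the interface text tells. Its arguments: {"type":"object","properties":{"motion":{"type":"array","items":{"type":"array"}},"gripper":{"type":"number"}},"required":["motion"]}

```bash
ls; mkdir -p pics; python3 - <<'E'
from rig import bot, capture, recognise, place_of
import cv2, pickle
s=bot.read_state(); print({k:s[k] for k in('time_s','position','tcp_rot','force','opening')})
for c in('side','top'):
    d=capture(c); cv2.imwrite(f'pics/{c}0.png',d['image']); pickle.dump(d,open(f'{c}0.pkl','wb'))
    print(c,d['fx'],d['cx'],d['cy'],d['dist_coeffs'],d['rvec'],d['tvec'])
    for t in('guard','lever_pad','runway','ball','logger','start_key_top'):
        print(c,t,[(round(float(r['p']),2),[round(float(v),1) for v in r['xy']]) for r in place_of(c,t)])
E
```

```text
pics
{'time_s': 0.0, 'position': array([0.26278372, 0.56623269, 0.22154963]), 'tcp_rot': array([[ 4.21194794e-01,  9.06969307e-01, -1.27356442e-03],
       [ 9.06967503e-01, -4.21196551e-01, -1.84779517e-03],
       [-2.21231445e-03, -3.76799830e-04, -9.99997482e-01]]), 'force': array([-0.65709709,  0.52257928, -0.43986603]), 'opening': 0.9983917380421381}
side 362.18125186640475 254.19902077225228 188.0586235342531 [-0.0197887  0.         0.         0.         0.       ] [ 2.16902589 -0.2777766   0.12798699] [-0.44914962  0.17264981  0.87411965]
side guard [(0.55, [306.0, 165.1])]
side lever_pad [(0.54, [308.6, 170.8])]
side runway [(0.79, [301.3, 219.3])]
side ball [(0.56, [244.4, 215.8]), (0.43, [338.6, 194.6]), (0.17, [307.9, 165.1])]
side logger [(0.97, [216.8, 185.4]), (0.81, [156.4, 345.5])]
side start_key_top [(0.48, [208.7, 177.4]), (0.44, [141.8, 335.8])]
top 368.5554394665604 256.5424429171348 197.71089419192268 [-0.07906628  0.          0.          0.          0.        ] [ 2.11653386 -2.11352363  0.151189  ] [0.02576535 0.45242904 1.12037479]
top guard [(0.76, [261.6, 138.1])]
top lever_pad [(0.58, [263.1, 139.6]), (0.34, [155.8, 164.0])]
top runway [(0.88, [265.4, 156.6])]
top ball [(0.37, [291.4, 129.4]), (0.26, [387.5, 208.0])]
top logger [(0.87, [199.2, 215.9]), (0.74, [354.3, 278.9])]
top start_key_top [(0.4, [358.3, 289.6])]
```

View pics/side0.png

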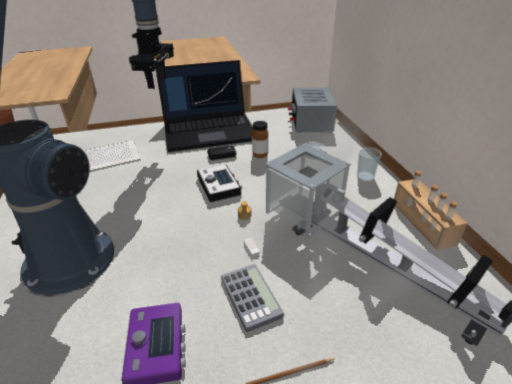

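View pics/top0.png

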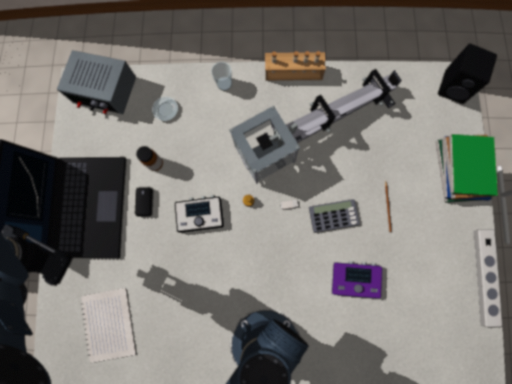

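The black logger with the white face is at top (199,215) and side (217,182). The purple decoy is at top (357,280). The guard is at top (263,140) and side (307,165), and the track runs to the upper right in the top view. Next I zoom in to measure.

```bash
python3 - <<'E'
import cv2,pickle,numpy as np
d=pickle.load(open('top0.pkl','rb'))['image'];e=pickle.load(open('side0.pkl','rb'))['image']
def crop(im,x,y,w,h,s,n): cv2.imwrite(n,cv2.resize(im[y:y+h,x:x+w],None,fx=s,fy=s,interpolation=cv2.INTER_CUBIC))
crop(d,220,100,100,75,8,'pics/tg.png');crop(d,165,185,70,50,8,'pics/tl.png')
crop(e,255,135,100,75,8,'pics/sg.png');crop(e,185,155,70,50,8,'pics/sl.png')
E
```

```text
(no output)
```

View pics/tg.png

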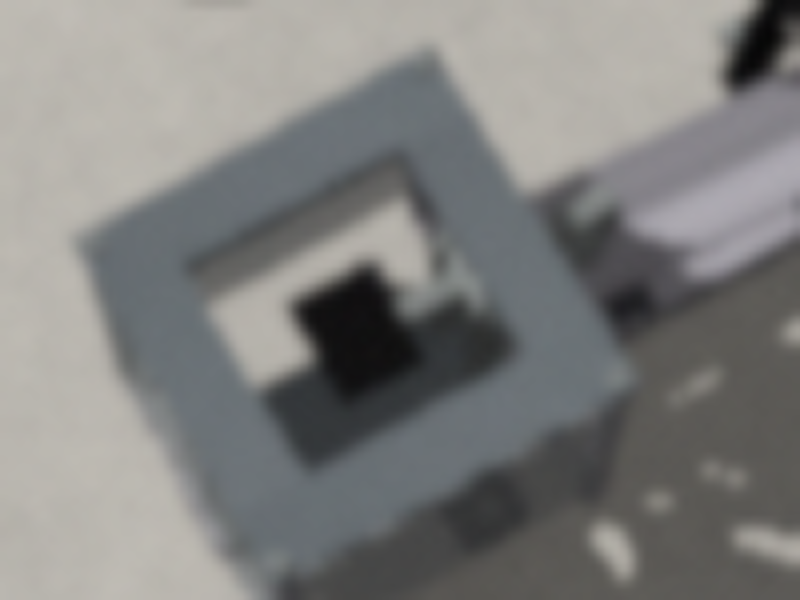

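View pics/tl.png

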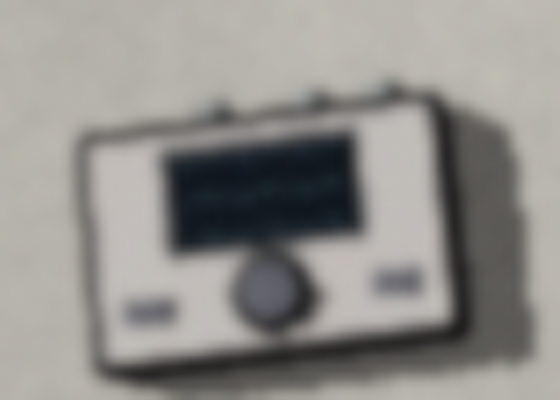

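View pics/sg.png

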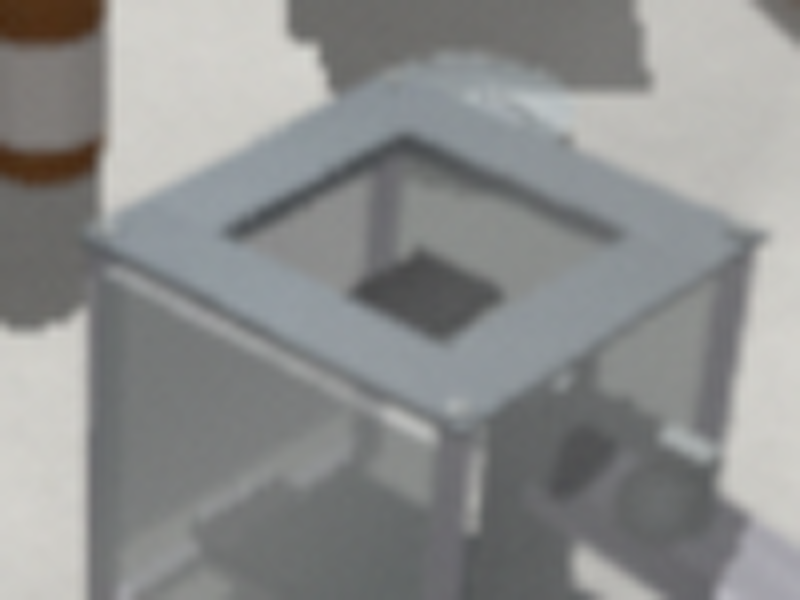

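View pics/sl.png

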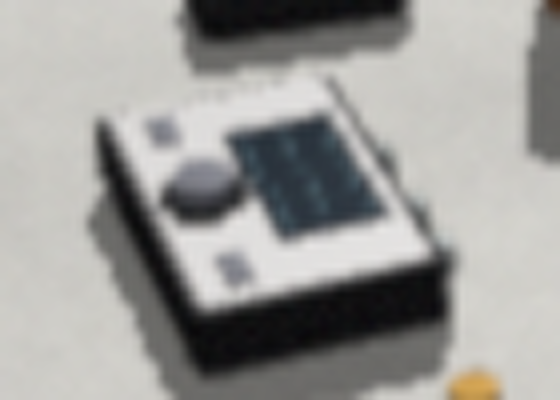

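```bash
cat > h.py <<'E'
import cv2,pickle,numpy as np
from scipy.optimize import least_squares
def proj(d,P):
    K=np.array([[d['fx'],0,d['cx']],[0,d['fy'],d['cy']],[0,0,1.]])
    return cv2.projectPoints(np.asarray(P,float).reshape(-1,3),np.asarray(d['rvec']),np.asarray(d['tvec']),K,np.asarray(d['dist_coeffs']))[0].reshape(-1,2)
def onz(d,uv,z):
    K=np.array([[d['fx'],0,d['cx']],[0,d['fy'],d['cy']],[0,0,1.]])
    n=cv2.undistortPoints(np.array(uv,float).reshape(-1,1,2),K,np.asarray(d['dist_coeffs'])).reshape(-1,2)
    R=cv2.Rodrigues(np.asarray(d['rvec']))[0];t=np.asarray(d['tvec']).ravel();c=-R.T@t
    r=np.c_[n,np.ones(len(n))]@R
    return c+r*((z-c[2])/r[:,2])[:,None]
E
python3 - <<'E'
from h import *
T=pickle.load(open('top0.pkl','rb'));S=pickle.load(open('side0.pkl','rb'))
f=lambda x0,y0,L:np.array([[x0+(a+.5)/8-.5,y0+(b+.5)/8-.5] for a,b in L])
to=f(220,100,[(430,48),(80,238),(268,575),(632,378)]);ti=f(220,100,[(402,152),(187,268),(310,470),(520,350)])
so=f(255,135,[(400,80),(90,235),(455,418),(765,237)]);si=f(255,135,[(405,138),(225,233),(450,347),(628,236)])
for n,d,o in(('to',T,to),('ti',T,ti),('so',S,so),('si',S,si)):
    P=onz(d,o,.174);print(n,P[:,:2].round(4).tolist(),P.mean(0).round(4),'edges',np.linalg.norm(P-np.roll(P,1,0),axis=1).round(3),'ang',[round(np.degrees(np.arctan2(*(P[(i+1)%4]-P[i])[[1,0]])),1) for i in range(4)])
kt=f(165,185,[(270,290)]);ks=f(185,155,[(205,176)])
print('key',onz(T,kt,.043),onz(S,ks,.043))
# logger top corners z=.032
tl=f(165,185,[(85,135),(437,95),(465,325),(103,368)])
P=onz(T,tl,.032);print('logger',P.round(4).tolist(),P.mean(0),np.linalg.norm(P-np.roll(P,1,0),axis=1).round(3))
print('pad',onz(T,f(220,100,[(360,330)]),.152),onz(S,f(255,135,[(425,297)]),.152))
print('ball nets',onz(T,[[291.4,129.4]],.12),onz(S,[[338.6,194.6]],.12))
E
```

```text
to [[0.7019, -0.0258], [0.6296, 0.1009], [0.5039, 0.0321], [0.5756, -0.097]] [0.6027 0.0025 0.174 ] edges [0.145 0.146 0.143 0.148] ang [np.float64(119.7), np.float64(-151.3), np.float64(-60.9), np.float64(29.4)]
ti [[0.6615, -0.0155], [0.6178, 0.062], [0.5421, 0.0175], [0.5862, -0.0573]] [0.6019 0.0017 0.174 ] edges [0.086 0.089 0.088 0.087] ang [np.float64(119.4), np.float64(-149.5), np.float64(-59.5), np.float64(29.1)]
so [[0.6288, 0.0939], [0.5015, 0.0253], [0.5732, -0.0961], [0.7005, -0.0304]] [ 0.601  -0.0018  0.174 ] edges [0.144 0.145 0.141 0.143] ang [np.float64(-151.7), np.float64(-59.4), np.float64(27.3), np.float64(120.0)]
si [[0.6163, 0.0564], [0.5419, 0.0155], [0.5851, -0.0621], [0.6604, -0.0188]] [ 0.6009 -0.0023  0.174 ] edges [0.087 0.085 0.089 0.087] ang [np.float64(-151.2), np.float64(-60.9), np.float64(29.9), np.float64(120.4)]
key [[0.3787281  0.20833015 0.043     ]] [[0.37999141 0.20645515 0.043     ]]
logger [[0.4421, 0.2872, 0.032], [0.4581, 0.1458, 0.032], [0.3663, 0.1328, 0.032], [0.3489, 0.2761, 0.032]] [0.40384241 0.21045675 0.032     ] [0.094 0.142 0.093 0.144]
pad [[ 6.01509727e-01 -1.91582454e-05  1.52000000e-01]] [[ 0.60189656 -0.00313137  0.152     ]]
ball nets [[ 0.64823615 -0.08096872  0.12      ]] [[ 0.65702656 -0.07287992  0.12      ]]
```

Both views agree to 2–3 mm:

| Item | Measured position |
|---|---|
| Guard centre | About (0.602, 0.000), runway x at 30° |
| Pad | About (0.602, -0.001) |
| Ball | Consistent with 95 mm along -60° |
| Key | (0.379, 0.2075), which fits the logger outline and the 24 mm offset |

First I shut the gripper and move towards the key at a constant height.

send_rows --motion '[[[-14,13,0],0],[[-28,26,0],0],[[-28,26,0],0],[[-28,26,0],0],[[-28,26,0],0]]' --gripper 1

```text
time_s: 1.12
position: [0.3169, 0.4065, 0.2221]
tcp_rot: [[0.411, 0.912, 0.004], [0.912, -0.411, 0.009], [0.01, 0.0, -1.0]]
force: [0.7, 0.3, 0.5]
opening: 0.707
```

send_rows --motion '[[[-26,23,0],0],[[-35,30,0],0],[[-35,30,0],0],[[-35,30,10],0],[[-20,20,10],0]]'

```text
time_s: 1.53
position: [0.3743, 0.2244, 0.2047]
tcp_rot: [[0.408, 0.913, 0.013], [0.913, -0.408, 0.011], [0.016, 0.007, -1.0]]
force: [0.4, 0.1, 0.4]
opening: 0.323
```

```bash
cat > go.py <<'E'
import sys,numpy as np
from rig import bot
s=bot.read_state();t=np.array([float(v) for v in sys.argv[1:4]])
R=s['tcp_rot'];print('t',round(s['time_s'],2),'pos',s['position'].round(4),'tool delta mm',(R.T@(t-s['position'])*1000).round(1),'F',s['force'].round(1),'open',round(s['opening'],3),'xang',np.degrees(np.arctan2(R[1,0],R[0,0])).round(1),'z',R[:,2].round(4))
E
python3 go.py .379 .2075 .06
```

```text
t 1.53 pos [0.3743 0.2244 0.2047] tool delta mm [-15.8  10.1 144.5] F [0.4 0.1 0.4] open 0.323 xang 65.9 z [ 0.0132  0.0113 -0.9998]
```

send_rows --motion '[[[-8,5,12],0],[[-7,5,30],0],[[0,0,35],0],[[0,0,25],0],[[0,0,10],0]]'

```text
time_s: 1.95
position: [0.3882, 0.2013, 0.0929]
tcp_rot: [[0.419, 0.908, 0.031], [0.908, -0.419, 0.013], [0.025, 0.022, -0.999]]
force: [-0.3, 0.8, 0.3]
opening: 0.018
```

```bash
python3 go.py .379 .2075 .055; python3 - <<'E'
from rig import capture
import cv2,numpy as np
for c in('side','top'):
    d=capture(c)['image']; x,y=((185,105) if c=='side' else (150,160))
    cv2.imwrite(f'pics/k{c}.png',cv2.resize(d[y:y+100,x-20:x+100],None,fx=6,fy=6,interpolation=cv2.INTER_CUBIC))
E
```

```text
t 1.95 pos [0.3882 0.2013 0.0929] tool delta mm [  0.8 -11.8  37.7] F [-0.3  0.8  0.3] open 0.018 xang 65.2 z [ 0.0307  0.0134 -0.9994]
```

View pics/kside.png

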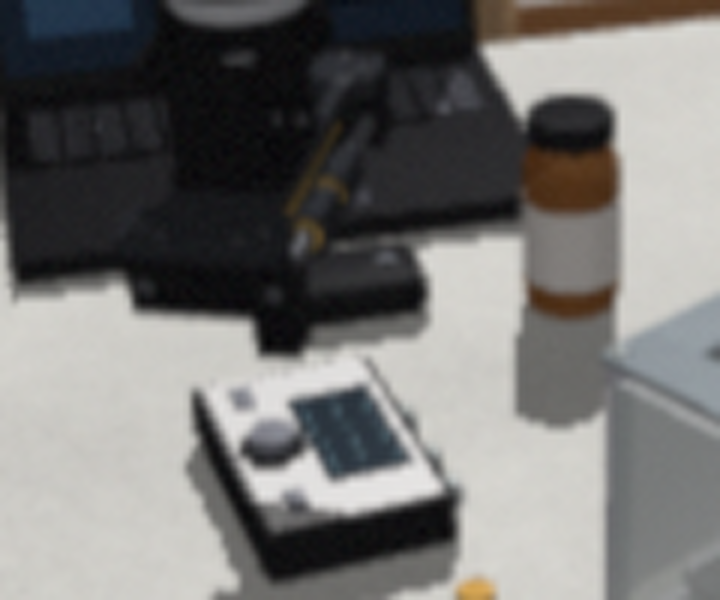

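View pics/ktop.png

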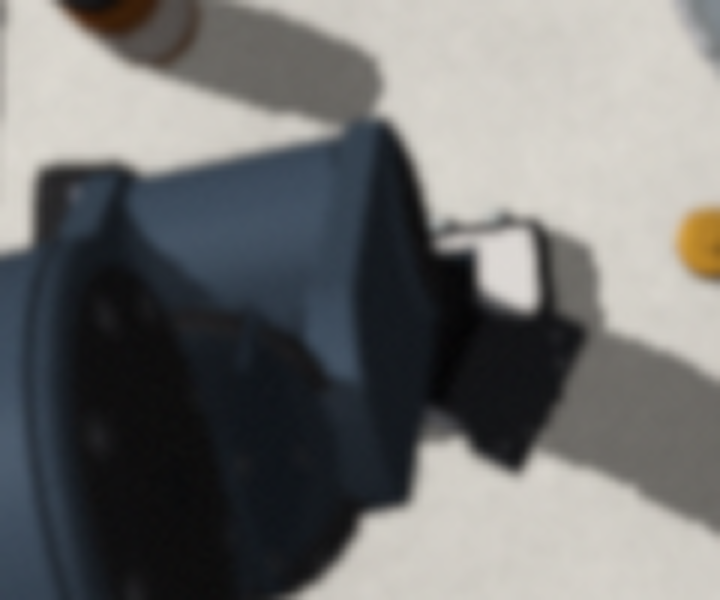

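send_rows --motion '[[[0,-6,5],0],[[0,-6,5],0],[[0,0,3],0],[[0,0,0],0],[[0,0,0],0]]'

```text
time_s: 2.47
position: [0.3783, 0.2086, 0.082]
tcp_rot: [[0.416, 0.908, 0.036], [0.909, -0.417, 0.015], [0.028, 0.026, -0.999]]
force: [-1.1, 0.5, 1.2]
opening: 0.008
```

```bash
python3 go.py .379 .2075 .043
```

```text
t 2.47 pos [0.3783 0.2086 0.082 ] tool delta mm [-1.8  0.  39. ] F [-1.1  0.5  1.2] open 0.008 xang 65.4 z [ 0.0358  0.0148 -0.9992]
```

```bash
python3 - <<'E'
from h import *
T=pickle.load(open('top0.pkl','rb'));S=pickle.load(open('side0.pkl','rb'))
print(proj(S,[[.3882,.2013,.0929]]),proj(S,[[.379,.2075,.043]]))
E
```

```text
[[211.85009395 162.79114667]] [[209.8081969  176.42598744]]
```

send_rows --motion '[[[-1,0,8],0],[[-1,0,10],0],[[0,0,10],0],[[0,0,5],0],[[0,0,0],0]]'

```text
time_s: 2.88
position: [0.3814, 0.2083, 0.049]
tcp_rot: [[0.415, 0.909, 0.044], [0.909, -0.416, 0.017], [0.034, 0.033, -0.999]]
force: [-0.1, 0.6, -0.5]
opening: 0.004
```

```bash
python3 go.py .379 .2075 .043; python3 - <<'E'
from rig import capture
import cv2,numpy as np
for c in('side',):
    d=capture(c)['image']; x,y=((165,105) if c=='side' else (150,160))
    cv2.imwrite(f'pics/k2{c}.png',cv2.resize(d[y:y+100,x:x+120],None,fx=6,fy=6,interpolation=cv2.INTER_CUBIC))
E
```

```text
t 2.88 pos [0.3814 0.2083 0.049 ] tool delta mm [-1.9 -2.   5.8] F [-0.1  0.6 -0.5] open 0.004 xang 65.5 z [ 0.044   0.0168 -0.9989]
```

View pics/k2side.png

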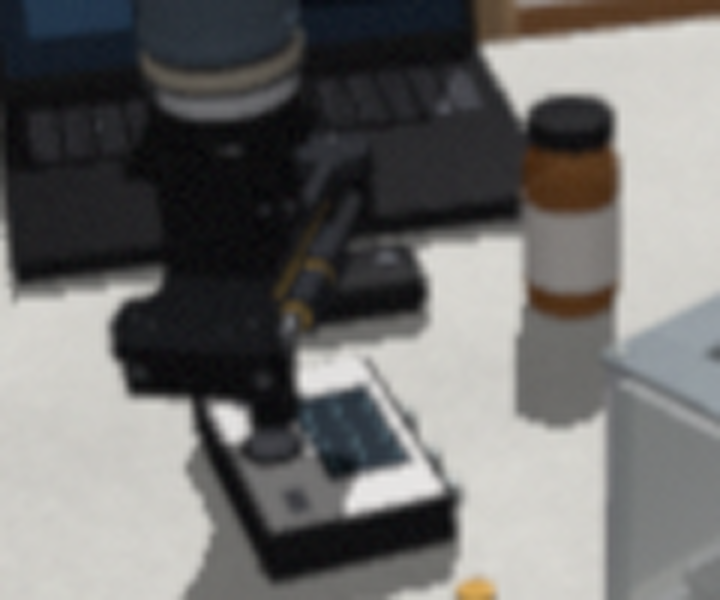

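The fingertip sits right over the key (crop ~(275,425)), and the projected TCP matches the picture to 0.3 px. Now I press.

send_rows --motion '[[[-1,-1,3],0],[[-1,-1,3],0],[[0,0,3],0],[[0,0,3],0],[[0,0,0],0]]'

```text
time_s: 3.35
position: [0.3801, 0.2076, 0.0385]
tcp_rot: [[0.415, 0.909, 0.048], [0.909, -0.416, 0.018], [0.036, 0.036, -0.999]]
force: [-1.5, -0.6, 8.2]
opening: 0.006
```

```bash
python3 go.py .379 .2075 .038
```

```text
t 3.35 pos [0.3801 0.2076 0.0385] tool delta mm [-0.6 -0.9  0.5] F [-1.5 -0.6  8.2] open 0.006 xang 65.5 z [ 0.0481  0.0178 -0.9987]
```

send_rows --motion '[[[0,0,1.5],0],[[0,0,1],0],[[0,0,1],0],[[0,0,0],0],[[0,0,0],0]]'

```text
time_s: 3.77
position: [0.3801, 0.2076, 0.0396]
tcp_rot: [[0.414, 0.909, 0.053], [0.91, -0.415, 0.019], [0.039, 0.041, -0.998]]
force: [-1.4, 0.1, 3.1]
opening: 0.003
```

send_rows --motion '[[[0,0,3],0],[[0,0,4],0],[[0,0,4],0],[[0,0,4],0],[[0,0,4],0]]'

```text
time_s: 4.18
position: [0.3801, 0.2077, 0.0376]
tcp_rot: [[0.411, 0.909, 0.07], [0.91, -0.413, 0.023], [0.049, 0.054, -0.997]]
force: [-6.7, -4.2, 51.0]
opening: 0.004
```

It's on the stop, at 51 N on the fingertips, which is more than I meant. I let go straight up.

send_rows --motion '[[[0,0,-5],0],[[0,0,-15],0],[[0,0,-30],0],[[0,0,-35],0],[[0,0,-35],0]]'

```text
time_s: 4.6
position: [0.3687, 0.2038, 0.1585]
tcp_rot: [[0.412, 0.909, 0.063], [0.91, -0.414, 0.021], [0.045, 0.048, -0.998]]
force: [1.7, 0.1, -0.3]
opening: 0.007
```

```bash
python3 go.py .602 -0.001 .23;  python3 - <<'E'
from rig import capture
import cv2,numpy as np
d=capture('side')['image']; x,y=(165,105)
cv2.imwrite(f'pics/k3side.png',cv2.resize(d[y:y+100,x:x+120],None,fx=6,fy=6,interpolation=cv2.INTER_CUBIC))
E
```

```text
t 4.6 pos [0.3687 0.2038 0.1585] tool delta mm [-86.9 300.3 -61. ] F [ 1.7  0.1 -0.3] open 0.007 xang 65.6 z [ 0.0625  0.0207 -0.9978]
```

View pics/k3side.png

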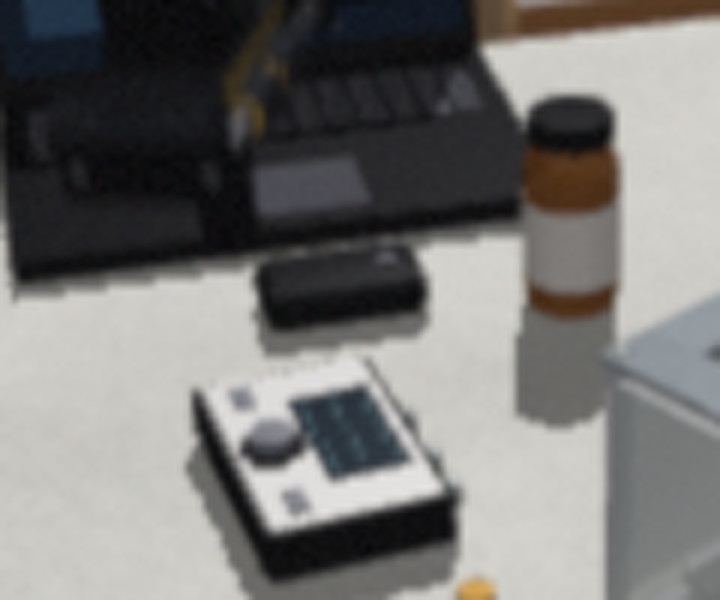

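send_rows --motion '[[[0,0,-30],0.1],[[0,0,-30],0.1],[[0,0,-25],0.1],[[0,0,-15],0.1],[[0,0,0],0.1]]'

```text
time_s: 5.07
position: [0.3652, 0.2028, 0.2683]
tcp_rot: [[0.809, 0.583, 0.077], [0.583, -0.812, 0.024], [0.077, 0.025, -0.997]]
force: [-0.5, -0.3, -0.9]
opening: 0.002
```

```bash
python3 go.py .602 -0.001 .25
```

```text
t 5.07 pos [0.3652 0.2028 0.2683] tool delta mm [ 71.4 303.1  31.6] F [-0.5 -0.3 -0.9] open 0.002 xang 35.8 z [ 0.0772  0.0245 -0.9967]
```

send_rows --motion '[[[5,20,2],0.02],[[8,34,3],0.02],[[9,38,4],0.02],[[9,38,4],0.02],[[9,38,4],0.02]]'

```text
time_s: 5.48
position: [0.4898, 0.0855, 0.2575]
tcp_rot: [[0.861, 0.502, 0.078], [0.502, -0.865, 0.029], [0.082, 0.014, -0.997]]
force: [1.1, 0.6, 1.3]
opening: 0.006
```

```bash
python3 go.py .602 -0.001 .25
```

```text
t 5.48 pos [0.4898 0.0855 0.2575] tool delta mm [ 52.6 131.   13.7] F [1.1 0.6 1.3] open 0.006 xang 30.2 z [ 0.0781  0.0291 -0.9965]
```

send_rows --motion '[[[12,32,3],0],[[13,32,3],0],[[12,28,2],0],[[5,14,0],0],[[0,0,0],0]]'

```text
time_s: 5.9
position: [0.5893, 0.0036, 0.2483]
tcp_rot: [[0.866, 0.494, 0.079], [0.494, -0.869, 0.027], [0.082, 0.016, -0.996]]
force: [-0.4, -0.4, -0.6]
opening: 0.004
```

```bash
python3 go.py .602 -0.001 .19
```

```text
t 5.9 pos [0.5893 0.0036 0.2483] tool delta mm [ 3.9  9.4 59. ] F [-0.4 -0.4 -0.6] open 0.004 xang 29.7 z [ 0.0794  0.0266 -0.9965]
```

send_rows --motion '[[[2,5,10],0],[[2,4,15],0],[[0,0,15],0],[[0,0,8],0],[[0,0,0],0]]'

```text
time_s: 6.32
position: [0.5976, 0.0013, 0.1942]
tcp_rot: [[0.866, 0.495, 0.073], [0.494, -0.869, 0.029], [0.078, 0.011, -0.997]]
force: [0.2, 0.0, 0.1]
opening: 0.001
```

```bash
python3 go.py .602 -0.001 .155;  python3 - <<'E'
from rig import capture
import cv2,numpy as np
for c,x,y in (('side',250,110),('top',210,90)):
    d=capture(c)['image']
    cv2.imwrite(f'pics/g1{c}.png',cv2.resize(d[y:y+100,x:x+120],None,fx=6,fy=6,interpolation=cv2.INTER_CUBIC))
E
```

```text
t 6.32 pos [0.5976 0.0013 0.1942] tool delta mm [-0.4  3.8 39.4] F [0.2 0.  0.1] open 0.001 xang 29.7 z [ 0.0729  0.029  -0.9969]
```

View pics/g1side.png

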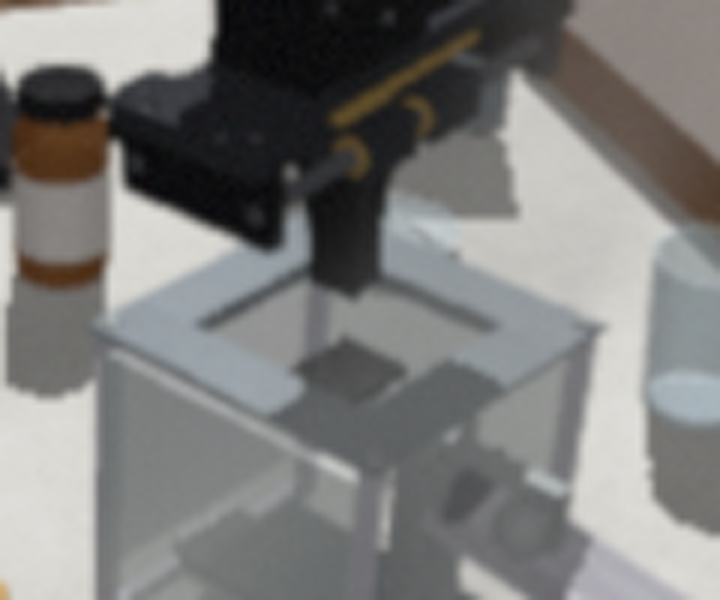

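View pics/g1top.png

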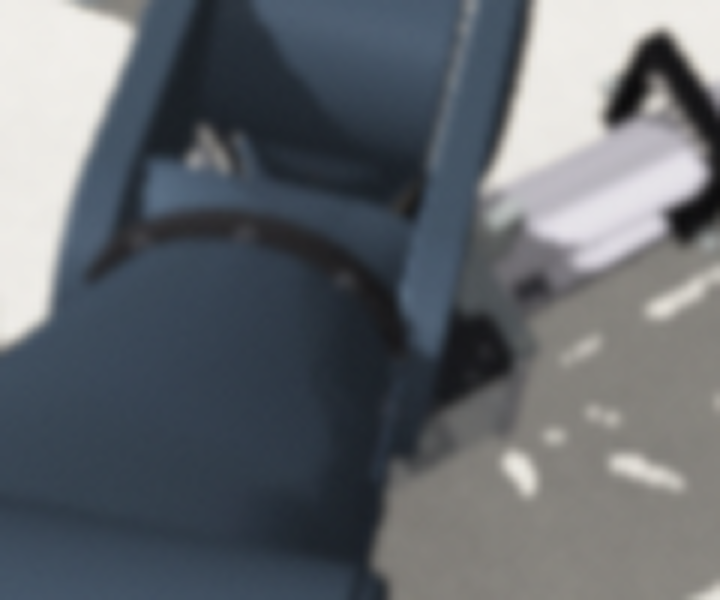

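```bash
python3 - <<'E'
from h import *
from rig import bot
S=pickle.load(open('side0.pkl','rb'));s=bot.read_state();R=s['tcp_rot'];p=s['position']
for a in(-.095,.095):
  for b in(-.0375,.0375):
    P=p+R@np.array([a,b,-.07]);print(a,b,P.round(3),((proj(S,P)[0]-[250,110])*6).round(0))
print(((proj(S,p)[0]-[250,110])*6).round(0))
E
```

```text
-0.095 -0.0375 [ 0.492 -0.015  0.258] [102. 189.]
-0.095 0.0375 [ 0.529 -0.08   0.259] [255. 258.]
0.095 -0.0375 [0.657 0.079 0.273] [419.   6.]
0.095 0.0375 [0.694 0.014 0.274] [570.  57.]
[342. 274.]
```

send_rows --motion '[[[0,2,6],0],[[0,2,9],0],[[0,0,10],0],[[0,0,8],0],[[0,0,2],0]]'

```text
time_s: 6.83
position: [0.605, -0.0007, 0.1616]
tcp_rot: [[0.864, 0.497, 0.082], [0.496, -0.868, 0.027], [0.085, 0.017, -0.996]]
force: [0.6, -0.0, -0.1]
opening: 0.009
```

```bash
python3 go.py .602 -0.001 .14
```

```text
t 6.83 pos [ 0.605  -0.0007  0.1616] tool delta mm [-4.6 -1.6 21.3] F [ 0.6 -0.  -0.1] open 0.009 xang 29.9 z [ 0.0825  0.0271 -0.9962]
```

send_rows --motion '[[[-2,-1,5],0],[[-2,0,5],0],[[-1,0,5],0],[[0,0,4],0],[[0,0,3],0]]'

```text
time_s: 7.25
position: [0.6023, -0.0004, 0.1395]
tcp_rot: [[0.864, 0.496, 0.085], [0.496, -0.868, 0.03], [0.088, 0.016, -0.996]]
force: [-6.2, -2.0, 22.9]
opening: 0.004
```

```bash
python3 go.py .602 -0.001 .139
```

```text
t 7.25 pos [ 6.023e-01 -4.000e-04  1.395e-01] tool delta mm [-0.6  0.3  0.4] F [-6.2 -2.  22.9] open 0.004 xang 29.8 z [ 0.0846  0.0295 -0.996 ]
```

The lever is on its stop. I hold it lightly for about 0.8 s while the ball rolls clear.

send_rows --motion '[[[0,0,0.5],0],[[0,0,1],0],[[0,0,1],0],[[0,0,1],0],[[0,0,1],0]]'

```text
time_s: 7.67
position: [0.6021, -0.0005, 0.14]
tcp_rot: [[0.863, 0.497, 0.087], [0.497, -0.868, 0.028], [0.09, 0.019, -0.996]]
force: [-2.4, 1.0, 7.1]
opening: 0.003
```

send_rows --motion '[[[0,0,1],0],[[0,0,1],0],[[0,0,1],0],[[0,0,1],0],[[0,0,1],0]]'

```text
time_s: 8.08
position: [0.6022, -0.0005, 0.14]
tcp_rot: [[0.863, 0.498, 0.09], [0.497, -0.867, 0.027], [0.092, 0.021, -0.996]]
force: [-3.0, 0.8, 7.1]
opening: 0.007
```

```bash
python3 go.py .602 -0.001 .2;  python3 - <<'E'
from rig import capture
import cv2,numpy as np
d=capture('side')['image']
cv2.imwrite(f'pics/g2side.png',cv2.resize(d[100:,232:],None,fx=2.8,fy=2,interpolation=cv2.INTER_CUBIC))
E
```

```text
t 8.08 pos [ 6.022e-01 -5.000e-04  1.400e-01] tool delta mm [  5.1   1.7 -59.8] F [-3.   0.8  7.1] open 0.007 xang 30.0 z [ 0.0903  0.0273 -0.9955]
```

View pics/g2side.png

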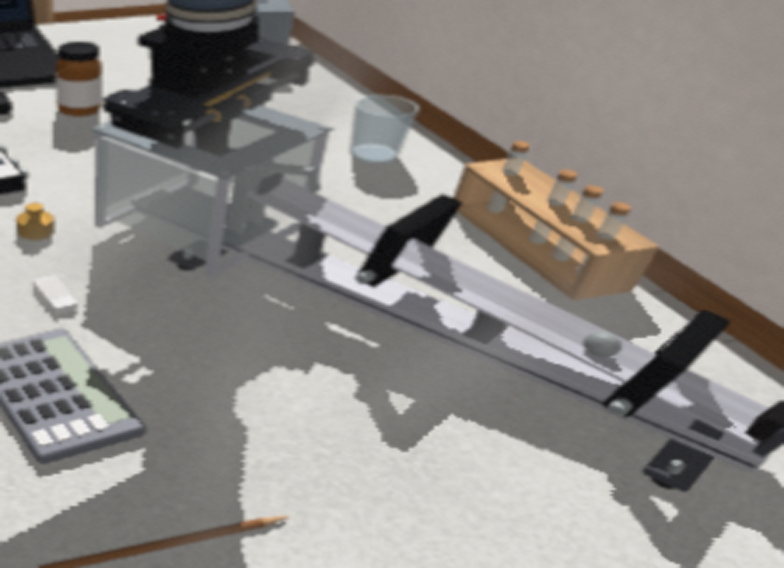

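The ball is rolling down the track (crop (603,345), near the second gate). I withdraw straight up.

send_rows --motion '[[[0.5,0,-6],0],[[1,0,-12],0],[[1,0,-20],0],[[1,0,-25],0],[[0,0,-25],0]]'

```text
time_s: 8.55
position: [0.5942, -0.0016, 0.2261]
tcp_rot: [[0.863, 0.498, 0.081], [0.497, -0.867, 0.028], [0.084, 0.016, -0.996]]
force: [-0.5, 0.1, 0.1]
opening: 0.009
```

send_rows --motion '[[[0,0,-25],0],[[0,0,-20],0],[[0,0,-10],0],[[0,0,0],0],[[0,0,0],0]]'

```text
time_s: 8.97
position: [0.5909, -0.0046, 0.2887]
tcp_rot: [[0.863, 0.498, 0.09], [0.498, -0.867, 0.024], [0.09, 0.024, -0.996]]
force: [0.4, 0.2, -0.7]
opening: 0.002
```

send_rows --motion '[[[0,0,0],0],[[0,0,0],0],[[0,0,0],0],[[0,0,0],0],[[0,0,0],0]]'

```text
time_s: 9.38
position: [0.5881, -0.0041, 0.2824]
tcp_rot: [[0.864, 0.498, 0.079], [0.497, -0.867, 0.026], [0.082, 0.017, -0.997]]
force: [0.2, 0.2, 0.3]
opening: 0.006
```

send_rows --motion '[[[0,0,0],0],[[0,0,0],0],[[0,0,0],0],[[0,0,0],0],[[0,0,0],0]]'

```text
time_s: 9.8
position: [0.5876, -0.0039, 0.2806]
tcp_rot: [[0.864, 0.498, 0.076], [0.497, -0.867, 0.027], [0.079, 0.015, -0.997]]
force: [0.9, 1.0, 0.5]
opening: 0.006
```

send_rows --motion '[[[0,0,0],0],[[0,0,0],0],[[0,0,0],0],[[0,0,0],0],[[0,0,0],0]]'

```text
time_s: 10.22
position: [0.5878, -0.004, 0.281]
tcp_rot: [[0.864, 0.498, 0.077], [0.497, -0.867, 0.026], [0.08, 0.015, -0.997]]
force: [1.4, 0.7, 0.1]
opening: 0.006
```

send_rows --motion '[[[0,0,0],0],[[0,0,0],0],[[0,0,0],0],[[0,0,0],0],[[0,0,0],0]]'

```text
time_s: 10.63
position: [0.5878, -0.004, 0.2812]
tcp_rot: [[0.864, 0.498, 0.077], [0.497, -0.867, 0.026], [0.08, 0.016, -0.997]]
force: [-0.9, 0.3, -0.1]
opening: 0.008
```

```bash
python3 go.py .602 -0.001 .25;  python3 - <<'E'
from rig import capture
from h import *
a=np.radians(-60);P=[[.602+.468*np.cos(a),.468*np.sin(a),.063]]
for c in('side','top'):
    D=capture(c);d=D['image'];print(c,'expected ball',proj(D,P))
    cv2.imwrite(f'pics/f{c}.png',cv2.resize(d,None,fx=1.5,fy=1.5,interpolation=cv2.INTER_CUBIC))
    u,v=proj(D,P)[0].astype(int);x=min(max(u-40,0),432);y=max(v-30,0)
    cv2.imwrite(f'pics/fb{c}.png',cv2.resize(d[y:y+60,x:x+80],None,fx=7,fy=7,interpolation=cv2.INTER_CUBIC));print(x,y)
d=capture('side')['image'];cv2.imwrite('pics/fg.png',cv2.resize(d[135:210,255:355],None,fx=7,fy=7,interpolation=cv2.INTER_CUBIC))
E
```

```text
t 10.63 pos [ 0.5878 -0.004   0.2812] tool delta mm [11.2  4.  32.2] F [-0.9  0.3 -0.1] open 0.008 xang 29.9 z [ 0.0772  0.0264 -0.9967]
side expected ball [[496.9795663  304.17172414]]
432 274
top expected ball [[387.87942267  81.57143823]]
347 51
```

View pics/fside.png

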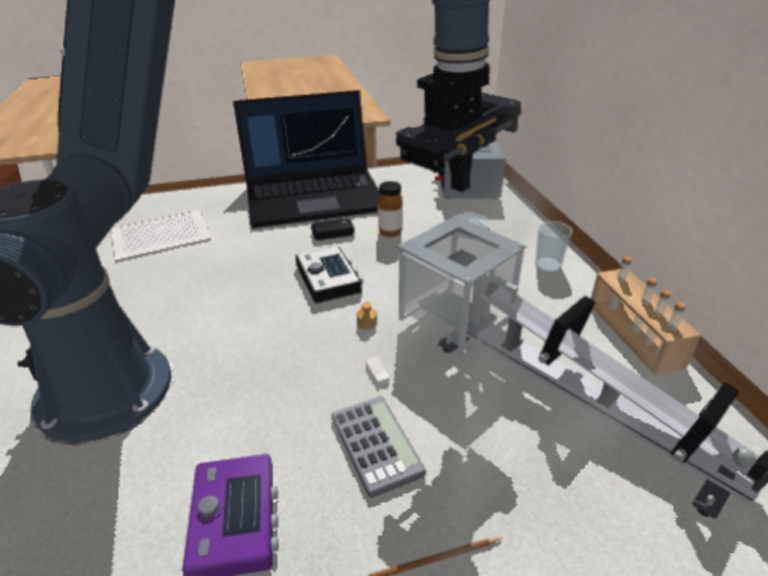

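View pics/fbside.png

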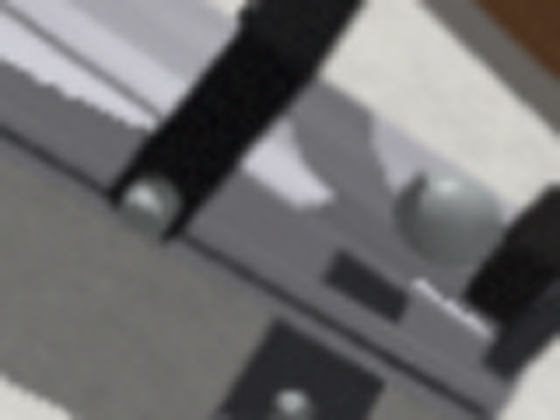

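View pics/fbtop.png

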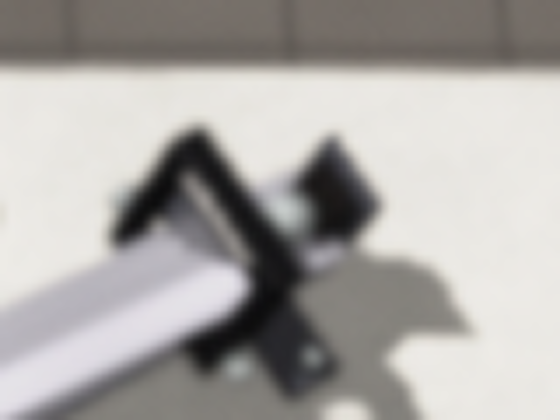

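View pics/fg.png

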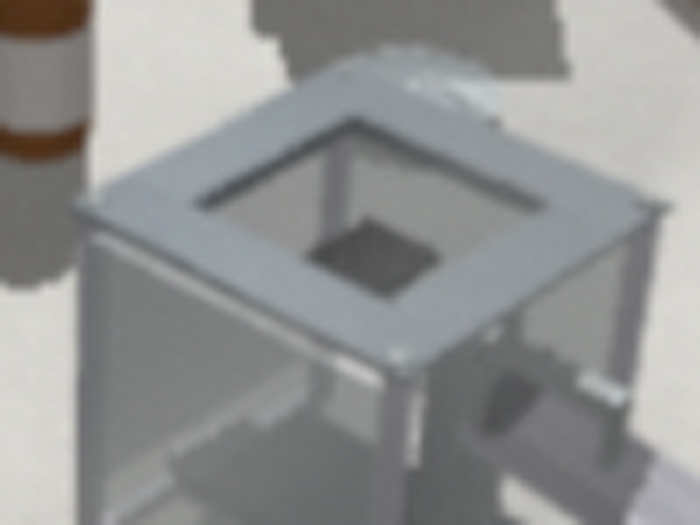

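The ball is seen at side (496,305) against an expected (497,304), so it is at the stop. The pad is back up as at the start. After a short settling wait and one more comparison, I'll hand in.

send_rows --motion '[[[0,0,0],0],[[0,0,0],0],[[0,0,0],0],[[0,0,0],0],[[0,0,0],0]]'

```text
time_s: 11.2
position: [0.5878, -0.004, 0.2811]
tcp_rot: [[0.864, 0.498, 0.077], [0.497, -0.867, 0.026], [0.08, 0.016, -0.997]]
force: [0.0, -1.1, 0.0]
opening: 0.009
```

send_rows --motion '[[[0,0,0],0],[[0,0,0],0],[[0,0,0],0],[[0,0,0],0],[[0,0,0],0]]'

```text
time_s: 11.62
position: [0.5878, -0.004, 0.2811]
tcp_rot: [[0.864, 0.498, 0.077], [0.497, -0.867, 0.026], [0.08, 0.016, -0.997]]
force: [-0.3, -0.6, -0.2]
opening: 0.002
```

```bash
python3 - <<'E'
from rig import capture,bot,place_of
import cv2
d=capture('side')['image']
cv2.imwrite('pics/fb2.png',cv2.resize(d[274:334,432:512],None,fx=7,fy=7,interpolation=cv2.INTER_CUBIC))
a=cv2.imread('pics/fbside.png');b=cv2.imread('pics/fb2.png');print('diff',cv2.absdiff(a,b).mean(),cv2.absdiff(a,b).max())
o=cv2.imread('pics/side0.png');
for n,(x,y,w,h) in dict(calc=(215,260,75,70),eraser=(240,235,22,25),mass=(235,198,20,25),mouse=(205,143,35,18),jar=(248,120,24,40),logger=(190,160,60,45)).items(): print(n,cv2.absdiff(o[y:y+h,x:x+w],d[y:y+h,x:x+w]).mean().round(1))
print(place_of('side','ball')[:2],bot.read_state()['time_s'])
E
```

```text
diff 0.8321825396825396 9
calc 6.4
eraser 6.0
mass 5.0
mouse 3.0
jar 4.0
logger 5.1
[{'xy': [498.3, 303.9], 'p': 0.61}] 11.7167
```

```bash
python3 -c "
from rig import bot
print(bot.hand_in())"
```

```text
the job is handed in; nothing more can be done
None
```

The timed run went through in the order asked, and I handed the job in at about 11.7 s. With the gripper shut, I pressed the black logger's start key fully in and released it. I then reached through the window, pressed the lever pad to its stop, held it for about 0.8 s, and drew straight back up.

**Last checks**
- **Ball:** the side view shows it at (496,305) px, against (497,304) expected for a ball at the end stop. It had not moved between two pictures taken about 1 s apart.
- **Lever and key:** the pad looks the same as in the first picture. The key looked up again once I let go.
- **Guard:** I saw no sign of contact. The measured forces rose only while pressing, and my position estimates kept the fingers near the middle of the window.
- **Bystanders:** picture differences were small (3–6 grey levels), which I put down to changed shadows. I did not check the pencil this way.

**What did not go as planned**
- **Key force:** the key press reached about 51 N at the fingertips against the key's stop, more than I meant. That is below the 120 N wrist limit. The 40 N limit is stated for the arm and gripper body, and this was the fingertips.
- **Lever force:** the lever press peaked at about 23 N.
- **Tool tilt:** the tool leaned about 5° during the moves. I allowed for it, and it should not have affected the result.

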